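# Clear the batch tally rack with one run of the fingertip

### The job

The batch is finished, so clear the tally: run a fingertip lightly along the tops of the five standing wooden flags of the tally rack, beginning at the end with the turned knob, so that they tip over one after another and all five lie down against their rests. Do not grip or lift anything, do not shove the rack along the bench, and leave the tin, the bottle and the pen blank where they are.

Things in the scene. Friction and masses are not known exactly. Their poses are not given: they have to be found in the camera images.
- tally_rack: Loose tally rack, about 0.9 kg: dark wooden base 64 x 310 x 12 mm (x, y, z) lying on the bench, five light wooden flags in a row along its y axis, a turned knob (22 mm across, top 40 mm above the bench) at its -y end. Origin: centre of the underside. Hinge pins run along x, 18 mm above the bench, at y = -108, -54, 0, 54, 108 mm (flag_1 to flag_5), between metal cheeks 34 mm high.
- row_start (a point): Middle of the top edge of flag_1 (knob end) when exactly upright, 78 mm above the bench; moves with the rack, not with the flag. A flag is a plate 36 mm wide across the row, 4 mm thick, 60 mm long from its pin. A flag lying down has its top edge 62 mm above the bench, so a fingertip whose lowest point runs 69 mm above the bench tips the standing flags and passes clear over those lying.
- row_end (a point): The same point for the last flag (flag_5, at the end away from the knob).
- flag_1 (a joint): Hinge angle of the first (knob end) flag in rad: 0 upright, negative leaning back toward the knob end (stop at -0.12), growing as it tips toward the rack's +y end, 0.80 lying on its rest. Turns very easily (under 0.5 N at the top), stays put while it stands, and falls onto its rest by itself once tipped past about 0.35.
- flag_2 (a joint): Hinge angle of the second flag in rad: 0 upright, negative leaning back toward the knob end (stop at -0.12), growing as it tips toward the rack's +y end, 0.80 lying on its rest. Turns very easily (under 0.5 N at the top), stays put while it stands, and falls onto its rest by itself once tipped past about 0.35.
- flag_3 (a joint): Hinge angle of the third flag in rad: 0 upright, negative leaning back toward the knob end (stop at -0.12), growing as it tips toward the rack's +y end, 0.80 lying on its rest. Turns very easily (under 0.5 N at the top), stays put while it stands, and falls onto its rest by itself once tipped past about 0.35.
- flag_4 (a joint): Hinge angle of the fourth flag in rad: 0 upright, negative leaning back toward the knob end (stop at -0.12), growing as it tips toward the rack's +y end, 0.80 lying on its rest. Turns very easily (under 0.5 N at the top), stays put while it stands, and falls onto its rest by itself once tipped past about 0.35.
- flag_5 (a joint): Hinge angle of the fifth flag in rad: 0 upright, negative leaning back toward the knob end (stop at -0.12), growing as it tips toward the rack's +y end, 0.80 lying on its rest. Turns very easily (under 0.5 N at the top), stays put while it stands, and falls onto its rest by itself once tipped past about 0.35.
- wax_tin: Bystander: loose round tin, 78 mm across, 31 mm high, red lid, standing beside the rack on its -x side. Origin: centre of its underside.
- glue_bottle: Bystander: loose small white bottle with a red cap, 32 mm across, 91 mm high, standing beside the rack on its -x side. Origin: centre of its underside.
- pen_blank: Bystander: loose square hardwood stick, 19 x 136 x 19 mm, lying beside the rack on its +x side. Origin: centre of its underside, length along its y.

How it is judged (in metres and radians):
On the way, in this order (a step that is already met when the one before it is completed fails the run):
1. the first (knob end) flag is tipped down (value of joint flag_1 above 0.6 rad), for 0.05 s.
2. the second flag is tipped down (value of joint flag_2 above 0.6 rad), for 0.05 s.
3. the third flag is tipped down (value of joint flag_3 above 0.6 rad), for 0.05 s.
4. the fourth flag is tipped down (value of joint flag_4 above 0.6 rad), for 0.05 s.
5. the fifth flag is tipped down (value of joint flag_5 above 0.6 rad), for 0.05 s.
At the end, for the whole second after the job is handed in: All five flags lie over at more than 0.7 rad (rest at 0.80); the rack stands flat, at rest, within 20 mm of where it stood; tin, bottle and pen blank are within 20 mm of where they stood and not tipped (value of joint each of flag_1, flag_2, flag_3, flag_4, flag_5 above 0.7 rad and distance of each of tally_rack, wax_tin, glue_bottle, pen_blank from where it was at the start of the episode below 0.02 m and angle between tally_rack's own z axis and vertical below 0.05 rad and linear speed of tally_rack below 0.01 m/s and angle between each of wax_tin, glue_bottle, pen_blank's own z axis and vertical below 0.1 rad); the robot touches nothing.
It fails at once if the rack is lifted more than 8 mm or shoved more than 20 mm (height (world z) of tally_rack above 0.008 m or distance of tally_rack from where it was at the start of the episode above 0.02 m).
It fails at once if the fingers push on the rack or its flags with more than 10 N (contact force between the fingers and tally_rack above 10 N).
It fails at once if the wax tin is lifted, tipped or moved by more than 20 mm (distance of wax_tin from where it was at the start of the episode above 0.02 m or height (world z) of wax_tin above 0.008 m or angle between wax_tin's own z axis and vertical above 0.2 rad).
It fails at once if the glue bottle is lifted, tipped or moved by more than 20 mm (distance of glue_bottle from where it was at the start of the episode above 0.02 m or height (world z) of glue_bottle above 0.008 m or angle between glue_bottle's own z axis and vertical above 0.2 rad).
It fails at once if the pen blank is lifted, tipped or moved by more than 20 mm (distance of pen_blank from where it was at the start of the episode above 0.02 m or height (world z) of pen_blank above 0.008 m or angle between pen_blank's own z axis and vertical above 0.2 rad).
It also fails if it takes over 38 s, if anything falls off the work surface, if the arm or the gripper's body presses on something with over 40 N, if the wrist force passes 120 N, or if a joint passes its speed limit or range.

### The arm

A 7-joint arm with a two-finger parallel gripper is mounted at the origin on a cart in front of the work surface, level with it; the furniture and walls round the work are solid. World frame = base frame: x ahead of the robot, y to its left, z up, the work surface at z = 0. Lengths are in mm, angles in rad, forces in N, time in s.
With the tool pointing down it reaches from about 400 to 875 mm from the base axis. Payload 4.4 kg.
Tool frame: the origin (TCP) lies midway between the tips of the shut fingers; the grasp point (between the pads) lies 19 mm behind it; z points along the fingers, y is the line along which they close (so a half turn about z gives the same grasp; the last joint's range is limited). The gripper opens to 85 mm and grips with 20 to 120 N. Pads are 22 mm wide; open, the fingers measure 114 mm over their backs; the gripper's body (76 mm by 85 mm) begins 54 mm behind the grasp point. The pads swing forward as they close: fully open they stand 13 mm farther back than shut.
Start: joints at [1.099, 0.628, 0.038, 1.517, -0.027, 0.996, -0.02], TCP at [256.618, -597.214, 231.313] pointing down, gripper open.
Joint ranges: [-3.06, 3.06], [-0.37, 2.12], [-1.25, 1.32], [0.18, 2.47], [-1.1, 4.24], [0.23, 1.98], [-2.94, 2.94]. Speed limits (rad/s): [2.57, 2.57, 3.14, 3.14, 3.14, 3.14, 3.14].

### API

Orientations are given as [roll, pitch, yaw] about the fixed x, y, z axes, in that order (R = Rz(yaw) Ry(pitch) Rx(roll)).
In Python, from cell import telemetry, eyes, ctrl, finder gives the robot as it stands.
- The arm moves only by the tool move_arm, never from a script. Its argument "steps" is a list of rows, each a list of 7 numbers: the turn, a rotation vector about the world's x, y, z in degrees, then the shift along the world's x, y, z in m, then the finger opening in m, from 0 to 0.0854. A call has 1 to 5 rows; each row shifts and turns the commanded pose from where the row before left it; what a row does not reach is not made up. A row lasts 1/10 s, in which the tool goes at most 50 mm and 8.59 degrees, less where a joint would pass 70% of its speed; a pose out of reach is approached as far as the arm can. A call with a gripper value outside its range is refused whole. The fingers move at their own pace and stop on an object; the grip force is fixed at half the most. Time passes only in rows, so rows that do not move let the fingers close. It gives the time, the measured TCP pose, the force, the opening and the grip force at its end, in the units of the state.
- telemetry.read_state(): the state, without advancing time (a new reading comes with each control period).
- eyes.get_image(name): name is "side" or "top" or "wrist"; returns (picture, depth): 384x512x3 uint8, blue, green, red; 384x512 float32, mm along the optical axis (not along the pixel's ray), 0 where there is no reading.
- eyes.calibration(name): a dict with "fx", "fy", "cx", "cy" (pixels), "position" and "attitude" of the camera in the world. Camera axes: x right, y down, z forward; pixel columns grow to the right and rows downward; lengths in mm; the calibration is good to about 2 mm. A picture is of the moment at which its call begins: read the wrist's pose just before it. calibration takes no time and is no camera call; for the wrist camera it gives the pose at the moment of the call.
- ctrl.finish_job(): hands the job in; it is judged then, once.
Trained networks look in the newest picture that a camera, given by its name, has taken for a name from the list of things; names that differ only in an ending like _2 or _b are one class to them, and where a whole thing is asked for, a point or a joint stands for the part that bears it (a point fixed in the world has none). Each returns a list of dicts, best first, with "confidence" (0 to 1); they miss things now and then, are a little off and sometimes report something else, mostly with a low value. They report only what shows in the picture. A call takes as long as a camera call.
- finder.boxes_of(camera, name): "location" ([x, y, z] in mm, in the coordinates of the camera as it stood for that picture, good to about 4 mm: the middle of the surface that is visible of it).
- finder.cut_out(camera, name): "mask" (384x512 bool, what is visible of it).
- finder.pinpoint(camera, name): "location" ([x, y, z] in mm, in the coordinates of the camera as it stood for that picture, good to about 4 mm: a listed point, or the origin of a listed thing).
The state is a dict: "clock": time; "qpos": joint angles; "qd": joint speeds; "tau": joint torques, N m; "eef_pos": TCP position; "tool_rot": TCP orientation; "force": force on the tool from outside, world axes, zero at the start; "torque": the same for the moment, N m; "width": finger opening in mm; "gripper_force": force on a finger pad.
Only numpy, scipy, OpenCV 4.12 (cv2) and the standard library are available. Lean on these libraries where they do the work, as an engineer would, in place of code of your own. Each camera call takes 0.05 s, during which the arm holds its last target. There are 200 camera calls.

## Working session

There is one attempt and no reset: what is moved stays moved. The work goes in short steps, Python scripts to look and compute and a tool call to move; the robot and the scene stay as the last step left them, time stands still between calls to the robot, and variables do not carry over. Pictures are saved under pics/ and viewed, at most 10 in all, crops included, and the job is handed in when it is done.

Besides the shell and the picture viewer there is one more tool, called as name([rows], argument=value, ...), one row to a line, values as JSON. move_arm: Moves the arm, as the interface text tells. Its arguments: {"type":"object","properties":{"steps":{"type":"array"}},"required":["steps"]}

```bash
mkdir -p pics; cat > h.py <<'E'
import numpy as np, cv2
from scipy.spatial.transform import Rotation as R
from cell import telemetry, eyes, ctrl, finder
def pose(cal):
    a=np.array(cal["attitude"],float)
    M=a if a.shape==(3,3) else R.from_euler("xyz",a).as_matrix()
    return M,np.array(cal["position"],float)
def world(cal,p):
    M,t=pose(cal); return M@np.array(p)+t
E
python3 - <<'E'
from h import *
s=telemetry.read_state(); print(s["clock"],s["eef_pos"],s["tool_rot"],s["width"])
ims=[]
for c in ("top","side"):
    im,d=eyes.get_image(c); cal=eyes.calibration(c); print(c,cal); ims.append(im)
    for n in ("row_start","row_end","tally_rack","wax_tin","glue_bottle","pen_blank"):
        for r in finder.pinpoint(c,n)[:2]: print(c,n,round(r["confidence"],2),world(cal,r["location"]).round(0))
cv2.imwrite("pics/top.png",ims[0]);cv2.imwrite("pics/side.png",ims[1])
E
```

```text
0.0 [ 256.36618243 -596.6406177   230.39527366] [-3.13972981e+00  3.62262647e-05  4.05736235e-01] 85.4004636184492
top {'fx': 411.106418517415, 'fy': 411.106418517415, 'cx': 256.9869533353917, 'cy': 191.2215639186992, 'position': array([411.76380214,  10.87079143, 915.48204283]), 'attitude': array([-3.02657987,  0.00777769, -1.59593084])}
top row_start 0.93 [ 492. -179.   79.]
top row_end 0.6 [515.  34.  79.]
top tally_rack 0.76 [508. -64.   2.]
top wax_tin 0.86 [412. -88.  -0.]
top glue_bottle 0.48 [423.  48.   0.]
top pen_blank 0.6 [565. -89.  -3.]
side {'fx': 356.7142345323322, 'fy': 356.7142345323322, 'cx': 256.67626841300523, 'cy': 191.58286557860265, 'position': array([291.78311947, 743.72611851, 414.18356934]), 'attitude': array([-1.96373511,  0.02545263, -2.85636173])}
side row_start 0.61 [ 495. -178.   83.]
side row_end 0.83 [516.  41.  78.]
side tally_rack 0.76 [507. -70.   3.]
side wax_tin 0.82 [410. -89.   0.]
side glue_bottle 0.96 [429.  44.  -1.]
side pen_blank 0.68 [566. -84.  -1.]
```

View pics/top.png

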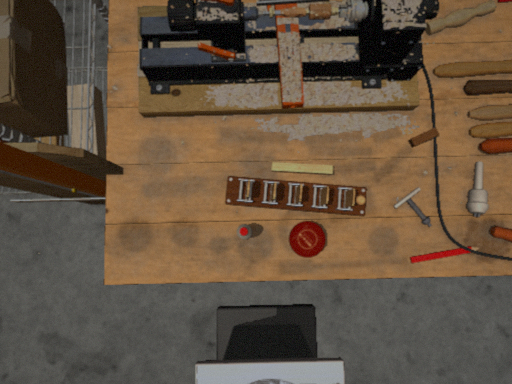

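View pics/side.png

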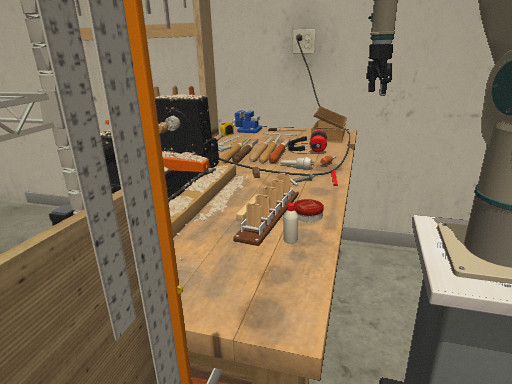

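The knob is at top (362,200), which is the -y end. The five flags run left from it to about (245,190), all upright. The networks put row_start at about (493,-179) and row_end at about (515,37), both at z≈79, which matches the 216 mm row and 78 mm top height. The tin and bottle are about 85 mm to the side. Next I'll shut the fingers and fly to a point before the knob-end flag.

move_arm([
  [0,0,-2.9,0.023,0.035,0,0],
  [0,0,-2.9,0.023,0.035,0,0],
  [0,0,-2.9,0.023,0.035,0,0],
  [0,0,-2.9,0.023,0.035,0,0],
  [0,0,-2.9,0.023,0.035,0,0],
])

```text
clock: 1.2
eef_pos: [372.4, -420.8, 231.5]
tool_rot: [3.141, -0.0, 0.15]
force: [1.1, -0.5, 0.7]
width: 12.1
gripper_force: 0.0
```

move_arm([
  [0,0,-2.9,0.023,0.035,0,0],
  [0,0,-2.9,0.023,0.035,0,0],
  [0,0,-2.9,0.023,0.035,0,0],
  [0,0,-2.9,0.023,0.035,0,0],
  [0,0,-2.9,0.023,0.035,0,0],
])

```text
clock: 1.7
eef_pos: [487.5, -245.7, 231.6]
tool_rot: [3.141, -0.001, -0.102]
force: [1.4, 0.6, -0.7]
width: 0.5
gripper_force: 0.0
```

move_arm([
  [0,0,0,0,0,-0.03,0],
  [0,0,0,0,0,-0.03,0],
  [0,0,0,0,0,-0.02,0],
  [0,0,0,0,0,0,0],
  [0,0,0,0,0,0,0],
])

```text
clock: 2.2
eef_pos: [486.8, -247.4, 151.7]
tool_rot: [3.141, -0.0, -0.101]
force: [-0.3, 0.0, 0.5]
width: -0.2
gripper_force: 0.0
```

```bash
python3 - <<'E'
from h import *
s=telemetry.read_state(); print(s["eef_pos"])
cal=eyes.calibration("wrist"); im,d=eyes.get_image("wrist")
for n in ("row_start","row_end","tally_rack"):
    for r in finder.pinpoint("wrist",n)[:2]: print(n,round(r["confidence"],2),world(cal,r["location"]).round(0))
# bench/flag top heights from depth
v,u=np.nonzero(d>0); z=d[v,u]
M,t=pose(cal); P=np.c_[(u-cal["cx"])*z/cal["fx"],(v-cal["cy"])*z/cal["fy"],z]@M.T+t
k=(P[:,2]>66)&(P[:,2]<95)&(abs(P[:,0]-504)<50)&(P[:,1]>-195)&(P[:,1]<60)
print(P[k].mean(0) if k.any() else None, np.percentile(P[k][:,2],[50,95]) if k.any() else None)
for y in (-179,-125,-71,-17,37):
    q=P[k&(abs(P[:,1]-y)<15)]; print(y,len(q),q[:,:2].mean(0) if len(q) else None,q[:,2].max() if len(q) else None)
b=P[(abs(P[:,2])<12)];print("bench z",np.median(b[:,2]) if len(b) else None)
cv2.imwrite("pics/w1.png",im)
E
```

```text
[ 486.82332641 -247.42361346  151.65088285]
row_start 0.69 [ 495. -174.   78.]
tally_rack 0.61 [509. -74.  -0.]
[ 501.45644664 -117.76557998   73.91648462] [74.669924   78.24328974]
-179 352 [ 494.96508927 -182.13832734] 79.345714737212
-125 499 [ 500.27782888 -129.00152915] 79.45165673092578
-71 654 [505.84954764 -74.54547951] 79.84809760307917
-17 0 None None
37 0 None None
bench z 0.23272706696940304
```

View pics/w1.png

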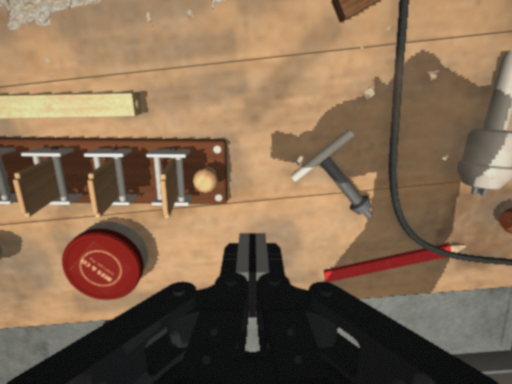

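Flag 1 (168,190), flag 2 (97,190) and flag 3 (37,190) stand upright. The row line runs through (495,-182) with slope 0.101, and the tops are at z≈78. The finger is on that line. Next I'll descend to z = 69.

move_arm([
  [0,0,0,0.002,0,-0.03,0],
  [0,0,0,0,0,-0.03,0],
  [0,0,0,0,0,-0.0225,0],
  [0,0,0,0,0,0,0],
  [0,0,0,0,0,0,0],
])

```text
clock: 2.9
eef_pos: [489.0, -247.6, 69.6]
tool_rot: [3.141, -0.001, -0.101]
force: [0.7, -0.3, -0.3]
width: -0.1
gripper_force: 0.0
```

move_arm([
  [0,0,0,0.001,0.01,0,0],
  [0,0,0,0.001,0.01,0,0],
  [0,0,0,0.001,0.01,0,0],
  [0,0,0,0.001,0.01,0,0],
  [0,0,0,0,0,0,0],
])

```text
clock: 3.4
eef_pos: [493.1, -204.5, 69.0]
tool_rot: [-3.14, -0.0, -0.097]
force: [-0.8, -0.8, -0.4]
width: 0.4
gripper_force: 0.0
```

move_arm([
  [0,0,0,0.001,0.01,0,0],
  [0,0,0,0.001,0.01,0,0],
  [0,0,0,0.001,0.01,0,0],
  [0,0,0,0.001,0.01,0,0],
  [0,0,0,0.001,0.01,0,0],
])

```text
clock: 3.9
eef_pos: [497.7, -156.2, 68.7]
tool_rot: [-3.141, 0.0, -0.1]
force: [0.9, 0.1, 0.2]
width: 0.3
gripper_force: 0.0
```

```bash
python3 - <<'E'
from h import *
a,_=eyes.get_image("side"); b,_=eyes.get_image("wrist")
a=cv2.resize(a[160:260,210:340],(520,400)); b=cv2.resize(b,(512,384))
c=np.zeros((400,800,3),np.uint8); c[:,:400]=a[:,:400]; c[:300,400:]=cv2.resize(b,(400,300))
cv2.imwrite("pics/c1.png",c)
E
```

```text
(no output)
```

View pics/c1.png

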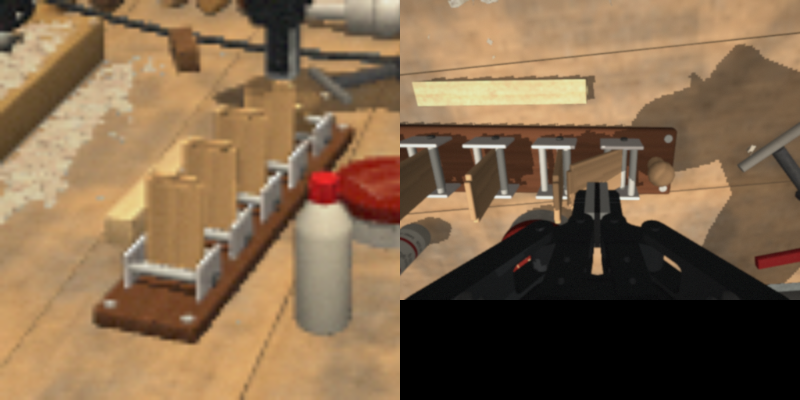

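In the wrist view (right), flag 1 lies on its rest at about (600,165). Flags 2 to 5 still stand and the rack hasn't moved, so I'll continue the sweep.

move_arm([
  [0,0,0,0.001,0.01,0,0],
  [0,0,0,0.001,0.01,0,0],
  [0,0,0,0.001,0.01,0,0],
  [0,0,0,0.001,0.01,0,0],
  [0,0,0,0.001,0.01,0,0],
])

```text
clock: 4.5
eef_pos: [502.7, -106.2, 68.8]
tool_rot: [-3.141, -0.0, -0.1]
force: [1.2, -0.8, 0.1]
width: 0.1
gripper_force: 0.0
```

move_arm([
  [0,0,0,0.001,0.01,0,0],
  [0,0,0,0.001,0.01,0,0],
  [0,0,0,0.001,0.01,0,0],
  [0,0,0,0.001,0.01,0,0],
  [0,0,0,0.001,0.01,0,0],
])

```text
clock: 5.0
eef_pos: [507.7, -56.3, 68.8]
tool_rot: [-3.142, -0.0, -0.1]
force: [0.6, 0.8, 0.8]
width: -0.0
gripper_force: 0.0
```

move_arm([
  [0,0,0,0.001,0.01,0,0],
  [0,0,0,0.001,0.01,0,0],
  [0,0,0,0.001,0.01,0,0],
  [0,0,0,0.001,0.01,0,0],
  [0,0,0,0.001,0.01,0,0],
])

```text
clock: 5.5
eef_pos: [512.7, -6.4, 68.8]
tool_rot: [-3.142, -0.0, -0.1]
force: [0.3, 0.3, 0.1]
width: 0.2
gripper_force: 0.0
```

move_arm([
  [0,0,0,0.001,0.01,0,0],
  [0,0,0,0.001,0.01,0,0],
  [0,0,0,0.001,0.01,0,0],
  [0,0,0,0.001,0.01,0,0],
  [0,0,0,0.001,0.01,0,0],
])

```text
clock: 6.0
eef_pos: [517.7, 43.6, 68.8]
tool_rot: [3.142, -0.0, -0.1]
force: [0.0, -0.4, -0.9]
width: 0.1
gripper_force: 0.0
```

move_arm([
  [0,0,0,0.001,0.01,0,0],
  [0,0,0,0.001,0.01,0,0],
  [0,0,0,0.001,0.01,0,0],
  [0,0,0,0.001,0.01,0,0],
  [0,0,0,0,0,0,0],
])

```text
clock: 6.5
eef_pos: [521.7, 85.0, 68.7]
tool_rot: [-3.141, -0.0, -0.098]
force: [-0.2, 0.4, 1.0]
width: -0.3
gripper_force: 0.0
```

move_arm([
  [0,0,0,0,0,0.03,0],
  [0,0,0,0,0,0.04,0],
  [0,0,0,0,0,0.04,0],
  [0,0,0,0,0,0.04,0],
  [0,0,0,0,0,0,0],
])

```text
clock: 7.0
eef_pos: [525.1, 82.4, 223.9]
tool_rot: [-3.139, -0.01, -0.101]
force: [0.6, 0.1, -0.4]
width: 0.4
gripper_force: 0.0
```

```bash
python3 - <<'E'
from h import *
a,_=eyes.get_image("side"); b,_=eyes.get_image("top")
for cam in ("top","side"):
    cal=eyes.calibration(cam)
    for n in ("tally_rack","wax_tin","glue_bottle","pen_blank"):
        for r in finder.pinpoint(cam,n)[:1]: print(cam,n,world(cal,r["location"]).round(0))
c=np.zeros((400,800,3),np.uint8); c[:,:400]=cv2.resize(a[160:260,220:320],(400,400)); c[:300,400:]=cv2.resize(b[140:260,220:380],(400,300))
cv2.imwrite("pics/c2.png",c)
E
```

```text
top tally_rack [508. -63.  -2.]
top wax_tin [412. -88.   2.]
top glue_bottle [427.  45.   0.]
top pen_blank [567. -90.  -5.]
side tally_rack [504. -71.   2.]
side wax_tin [410. -87.  -3.]
side glue_bottle [430.  46.  -1.]
```

View pics/c2.png

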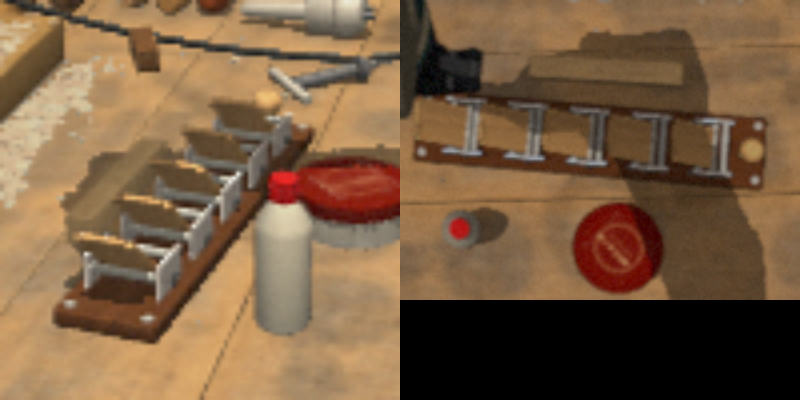

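All five flags lie over: in the side view from (130,250) to (240,110), and in the top view as a row at y≈135. The rack, tin, bottle and pen blank are where they were, and the arm is clear, so I'll hand the job in.

```bash
python3 -c "
from h import *
print(ctrl.finish_job())"
```

```text
the job is handed in; nothing more can be done
None
```

All five flags were tipped in order from the knob end and lie on their rests; the rack, tin, bottle and pen blank show no movement in the final images, and the job is handed in (no verdict was returned).

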